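Load two paste cartridges nozzle-down into the gravity feed rail

ROBOT

A 6-joint arm with a two-finger parallel gripper is mounted at the origin on a cart in front of the work surface, level with it; the furniture and walls round the work are solid. World frame = base frame: x ahead of the robot, y to its left, z up, the work surface at z = 0. Lengths are in mm, angles in degrees, forces in N, time in s.
With the tool pointing down it reaches from about 300 to 850 mm from the base axis. Payload 5.4 kg.
Tool frame: the origin (TCP) lies midway between the tips of the shut fingers; the grasp point (between the pads) lies 19 mm behind it; z points along the fingers, y is the line along which they close (so a half turn about z gives the same grasp; the last joint's range is limited). The gripper opens to 85 mm and grips with 20 to 120 N. Pads are 22 mm wide; open, the fingers measure 114 mm over their backs; the gripper's body (76 mm by 85 mm) begins 54 mm behind the grasp point. The pads swing forward as they close: fully open they stand 13 mm farther back than shut.
Start: joints at [-77.126, 9.076, 91.501, -0, 79.423, -12.038], TCP at [242.182, -521.492, 231.299] pointing down, gripper open.
Joint ranges: [-166.64, 166.64], [-54.1, 131.32], [10.49, 154.53], [-73.88, 253.88], [9.74, 151.15], [-171.62, 171.62]. Speed limits (degrees/s): [147.25, 147.25, 180, 180, 180, 180].

INTERFACE

Orientations are given as [roll, pitch, yaw] about the fixed x, y, z axes, in that order (R = Rz(yaw) Ry(pitch) Rx(roll)).
In Python, from bench import robot, eyes, job gives the robot as it stands. The module is installed in compiled form; this text tells all that it offers.
- The arm moves only by the shell command python3 -m handwheel 'ROWS' [FORCE]. ROWS is JSON, a list of rows, each a list of 7 numbers: the shift along the tool's x, y, z normalised to -1 to 1, where 1 is 15 cm, then the turn, a rotation vector about the tool's x, y, z normalised to -1 to 1, where 1 is 120 degrees, then the opening in per cent of the stroke, from 0 (shut) to 100 (fully open). A call has 1 to 10 rows; each row is the pose to reach, as a shift and turn from the pose commanded when the call began, along the tool's axes at that moment; what a row does not reach only later rows make up. A row lasts 1/12 s, in which the tool goes at most 41.7 mm and 7.16 degrees, less where a joint would pass 70% of its speed; a pose out of reach is approached as far as the arm can. A call with a number of a shift or a turn outside -1 to 1 is refused whole. A call with a gripper value outside its range is refused whole. The fingers move at their own pace and stop on an object; FORCE is the grip in N (left out, the last holds). Time passes only in rows, so rows that repeat a pose let the fingers close. It gives the time, the measured TCP pose, the force, the opening and the grip force at its end, in the units of the state.
- robot.get_state(): the state, without advancing time (a new reading comes with each control period).
- eyes.get_image(name): name is "scene" or "top" or "wrist"; returns the picture (420x560x3 uint8, red, green, blue); there is no depth.
- eyes.camera_info(name): a dict with "mtx" (3x3 intrinsics, pixels), "R" (3x3) and "t" (3): a world point X has camera coordinates R X + t; the wrist camera has in their place "tool_from_camera" (4x4, takes a point from camera to tool coordinates, whose origin is the TCP and whose axes are the flange's). Camera axes: x right, y down, z forward; pixel columns grow to the right and rows downward; lengths in mm; the calibration is good to about 2 mm. The wrist camera is an equidistant fisheye: a pixel r from the principal point sees the ray r / f radians off the axis. A picture is of the moment at which its call begins: read the wrist's pose just before it. camera_info takes no time and is no camera call.
- job.finish_job(): hands the job in; it is judged then, once.
The state is a dict: "t": time; "joint_positions": joint angles; "joint_vel": joint speeds; "effort": joint torques, N m; "tool_pos": TCP position; "tool_rot": TCP orientation; "force": force on the tool from outside, world axes, zero at the start; "wrist_torque": the same for the moment, N m; "gripper_width": finger opening in mm; "grip_force": force on a finger pad.
Only numpy, scipy, OpenCV 4.12 (cv2) and the standard library are available. Lean on these libraries where they do the work, as an engineer would, in place of code of your own. Each camera call takes 0.05 s, during which the arm holds its last target. There are 200 camera calls.

TASK

Flip the stop at the low end of the feed rails shut, then load both paste cartridges: sweep each one sideways over the deck into the groove and push it endways off the deck's lip, so that it swings down between the rails, hangs by its flange with the tip down and slides to the stop. Push them along, do not lift them off the deck, and let none fall to the bench. Leave the stop shut, both cartridges queued at it, and the jars, tub and tape around it undisturbed.

Things in the scene. Friction and masses are not known exactly. Their poses are not given: they have to be found in the camera images.
- chute: Fixed feeder: level deck, then two sloping rails, on a grey base plate. Origin: on the worktop under the middle of the deck's lip (its downstream edge). x is level along groove and rails in the direction of travel, y to the left of travel, z up. Feeder and cartridges are slick (friction about 0.15): a cartridge hung on the rails slides down by itself.
- deck_mid (a point): On the deck's middle line at deck-top height: chute x -75, y 0, z 185 mm. The level aluminium deck covers chute x -150 to 0, y -112 to +112 mm, with a ledge 5 mm high, 4 mm thick along each side edge (y +-114), none at the back. A groove 30 mm wide, 8 mm deep runs along y = 0 for the deck's whole length, open at both ends.
- lip (a point): Middle of the deck's lip: chute x 0, y 0, z 185 mm. Here the groove's floor ends and the groove goes on as an open slot 30 mm wide between two steel rails, each 11 mm wide with an outer guard 6 mm high at y +-27 mm, that slope down at 20 degrees to chute x 195 mm. Below the slot there is only the base plate, 8 mm thick.
- stop (a joint): Angle of the stop, a steel plate 62 x 19 x 5 mm hinged along the sloping right-hand rail (-y side). 0 = shut: it lies across both rails and holds the flanges back. 1.57 = standing up, 1.9 = leaning out to -y. It starts standing open and stays by its weight and stiff hinge; pushed at its upper end towards chute +y, it drops shut below about 1.1 rad. If open, cartridges slide off the rail ends.
- stop_pivot (a point): On the stop's hinge axis at the plate: chute x 181, y -34.5, z 122 mm. Shut, the plate reaches from here to y +29 mm.
- stop_knob (a point): End of the black rubber-sleeved lever (12 mm thick, 26 mm long) that prolongs the stop's plate, 97 mm from the hinge axis. It points up when the stop stands open, and out to chute +y when it is shut.
- cartridge_a: White paste cartridge, 107 mm long, about 0.12 kg, lying on the deck beside the groove, tip roughly along chute +x (within 0.22 rad). Origin: on the axis at mid-barrel, its centre of mass; lying, 15 mm above the deck. x points to the tip (barrel axis dips 0.05 rad below it): back end at x -47, flange -44 to -40, barrel to +40, tip end +60 mm.
- cartridge_b: A second cartridge, like cartridge_a, on the other side of the groove and the other way round: tip roughly along chute -x (within 0.22 rad). Which lies on which side varies; each lies 56 to 72 mm from the middle line. Pushed with the flange leading, a cartridge swings down only when its tip end has passed the lip; with the tip leading, when its middle has.
- cartridge_a_flange (a point): Centre of the flange of cartridge_a: 4 mm thick, 44 mm wide, with two flats 34 mm apart; it lies on a flat, so the cartridge does not roll. The barrel (26 mm across, 80 mm long) fits the groove and the slot, the flange does not.
- cartridge_a_tip (a point): End of the black tip cap (12 mm across, 14 mm long) of cartridge_a, on its axis, 102 mm from the flange's centre.
- cartridge_b_flange (a point): Centre of the flange of cartridge_b, of the same size.
- cartridge_b_tip (a point): End of the black tip cap of cartridge_b, on its axis.
- jar_blue: Bystander: screw-lid jar 61 mm across, 48 mm high; origin at its underside.
- jar_green: Bystander: screw-lid jar 52 mm across, 55 mm high; origin at its underside.
- tape: Bystander: roll of tape 69 mm across, 19 mm high, lying on the worktop; origin at its underside.
- tub: Bystander: white lidded tub 89 mm across, 42 mm high; origin at its underside.

How it is judged (in metres and radians):
On the way, in this order (a step that is already met when the one before it is completed fails the run):
1. the stop is shut (value of joint stop below 0.08 rad), for 0.2 s.
2. a first cartridge hangs tip-down between the rails (((height (world z) of cartridge_a_flange above 0.105 m and height (world z) of cartridge_a_tip below 0.095 m and x of cartridge_a_flange in the frame of chute above 0.01 m) or (height (world z) of cartridge_b_flange above 0.105 m and height (world z) of cartridge_b_tip below 0.095 m and x of cartridge_b_flange in the frame of chute above 0.01 m))), for 0.1 s.
At the end, for the whole second after the job is handed in: Stop shut (under 0.08 rad). Both cartridges hang tip down on the rails at rest: flange over 105 mm, tip under 70 mm above the worktop, flange within 12 mm of the slot's middle. One flange centre is beyond chute x = 140 mm, the other within 55 mm of it (value of joint stop below 0.08 rad and height (world z) of each of cartridge_a_flange, cartridge_b_flange above 0.105 m and height (world z) of each of cartridge_a_tip, cartridge_b_tip below 0.07 m and y of cartridge_a_flange in the frame of chute between -0.012 and 0.012 m and y of cartridge_b_flange in the frame of chute between -0.012 and 0.012 m and x of any of cartridge_a_flange, cartridge_b_flange in the frame of chute above 0.14 m and horizontal distance between cartridge_a_flange and cartridge_b_flange below 0.055 m and linear speed of each of cartridge_a, cartridge_b below 0.02 m/s); the robot touches nothing.
It fails at once if a cartridge is lifted more than about 45 mm off the deck (height (world z) of any of cartridge_a, cartridge_b above 0.245 m).
It fails at once if a cartridge falls to the bench (height (world z) of any of cartridge_a_flange, cartridge_b_flange below 0.08 m).
It fails at once if a jar, the tub or the tape is moved more than 20 mm (distance of any of jar_blue, jar_green, tub, tape from where it was at the start of the episode above 0.02 m).
It also fails if it takes over 72 s, if anything falls off the work surface, if the arm or the gripper's body presses on something with over 40 N, if the wrist force passes 120 N, or if a joint passes its speed limit or range.

## Working session

There is one attempt and no reset: what is moved stays moved. The work goes in short steps, Python scripts to look and compute and a shell command to move; the robot and the scene stay as the last step left them, time stands still between calls to the robot, and variables do not carry over. Pictures are saved under pics/ and viewed, at most 10 in all, crops included, and the job is handed in when it is done.

```bash
mkdir -p pics
python3 - <<'E'
from bench import robot, eyes
import cv2, numpy as np
s=robot.get_state(); print(s['t'],s['tool_pos'],s['tool_rot'],s['gripper_width'])
for n in ('scene','top'):
    im=eyes.get_image(n); np.save(n+'.npy',im); cv2.imwrite(f'pics/{n}.png',im[:,:,::-1])
    c=eyes.camera_info(n); print(n,np.round(c['mtx'],1).tolist(),np.round(c['R'],3).tolist(),np.round(c['t'],1).tolist(), np.round(-np.array(c['R']).T@c['t'],0))
E
```

```text
0.0 [ 242.05943664 -520.90035522  230.2984223 ] [-1.79893445e+02 -2.35088463e-02  2.49124241e+01] 85.34181222726687
scene [[500.5, 0.0, 283.4], [0.0, 500.5, 201.9], [0.0, 0.0, 1.0]] [[-0.84, -0.542, -0.004], [-0.327, 0.514, -0.793], [0.432, -0.665, -0.609]] [440.3, 327.5, 1180.7] [-33. 855. 981.]
top [[438.6, 0.0, 274.6], [0.0, 438.6, 215.7], [0.0, 0.0, 1.0]] [[-0.026, -0.999, -0.019], [-0.99, 0.028, -0.135], [0.136, 0.015, -0.991]] [-30.7, 552.1, 1564.7] [ 334.  -70. 1624.]
```

View pics/scene.png

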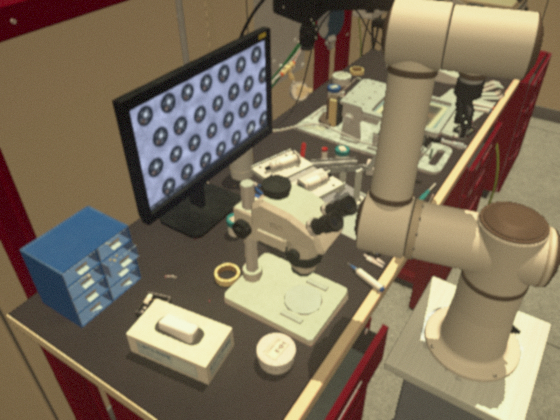

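View pics/top.png

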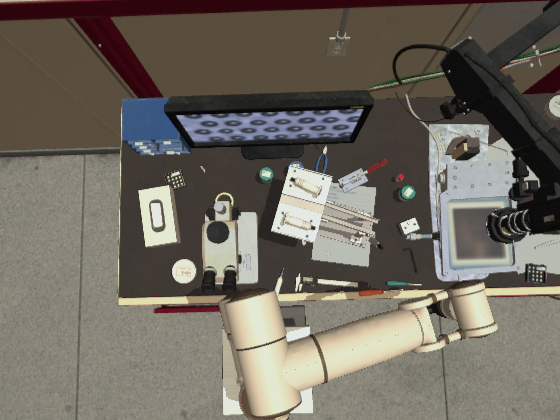

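The scene view shows the feeder behind the microscope, around (310,170). In the top view the deck is near (303,205), the rails run right to about (378,235), and the cartridges are at about (305,185) and (297,220).

Run:
```python
import cv2, numpy as np
a=np.load('top.npy')[145:275,245:415,::-1]; cv2.imwrite('pics/top_c.png',cv2.resize(a,(782,598),interpolation=cv2.INTER_CUBIC))
a=np.load('scene.npy')[130:220,235:385,::-1]; cv2.imwrite('pics/scene_c.png',cv2.resize(a,(750,450),interpolation=cv2.INTER_CUBIC))
```

```text
(no output)
```

View pics/top_c.png

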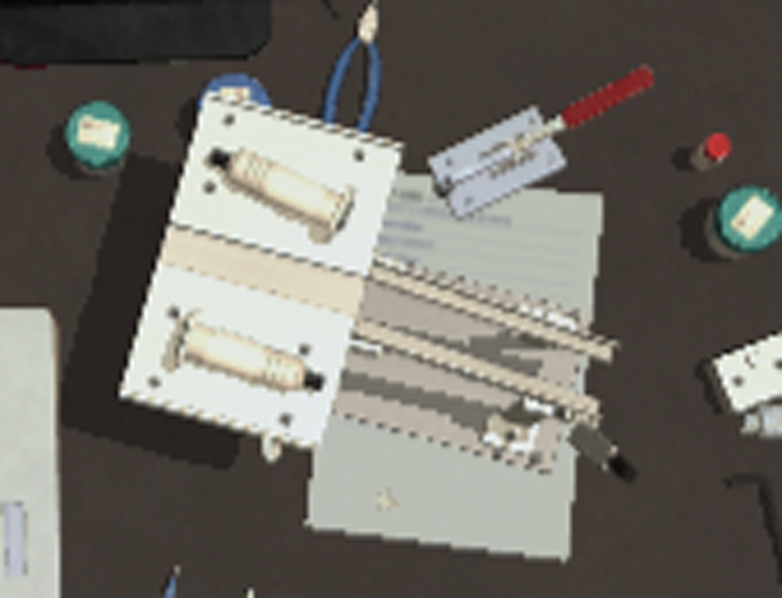

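View pics/scene_c.png

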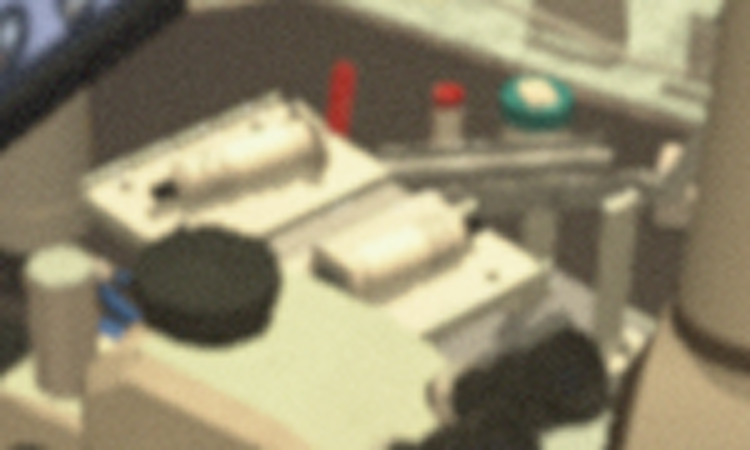

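The top crop shows the deck corners at (207,98), (400,145), (318,447) and (122,397), with travel towards lower right. One cartridge on the right half has its tip forward: flange (175,338), tip (322,380). The other, on the left half, has its tip back: tip (215,158), flange (335,215). The knob is at (622,466). The scene crop shows the microscope close to the deck's back-right corner.

```bash
cat > h.py <<'E'
import numpy as np, cv2
from bench import robot, eyes
from scipy.spatial.transform import Rotation as Ro
def ray(cam,uv,z):
    c=eyes.camera_info(cam); R=np.array(c['R']);t=np.array(c['t'])
    C=-R.T@t; d=R.T@np.linalg.inv(c['mtx'])@[uv[0],uv[1],1]
    return C+d*(z-C[2])/d[2]
crop=lambda p:(p[0]/4.6+245-.4,p[1]/4.6+145-.4)
E
python3 - <<'E'
from h import *
obj=np.array([[-150,116],[0,116],[0,-116],[-150,-116]],float)
W=np.array([ray('top',crop(p),189)[:2] for p in [(207,98),(400,145),(318,447),(122,397)]])
print(W.round(0).tolist())
# Procrustes
oc=obj.mean(0);wc=W.mean(0);H=(obj-oc).T@(W-wc);ang=np.arctan2(H[0,1]-H[1,0],H[0,0]+H[1,1])
R=np.array([[np.cos(ang),-np.sin(ang)],[np.sin(ang),np.cos(ang)]]);o=wc-R@oc
print('origin',o,'yaw',np.degrees(ang),'res',(obj@R.T+o-W).round(1).tolist())
np.savez('ch.npz',o=o,R=R,ang=ang)
loc=lambda p:(p[:2]-o)@R
for n,p,z in [('Aflange',(175,338),200),('Atip',(322,380),195),('Bflange',(335,215),200),('Btip',(215,158),195),('knob',(622,466),215),('groove back',(170,245),178),('groove lip',(363,295),178),('microscope knob?',(0,310),60)]:
    w=ray('top',crop(p),z);print(n,w.round(0),loc(w).round(0))
for n,p in [('pivot',(181,-34.5)),('deckmid',(-75,0))]: print(n,R@p+o)
for n,uv,z in [('scope knob',(217,232),250),('scope left edge',(240,215),190),('monitor bottom',(370,140),200),('eyepiece',(228,275),250)]:
    w=ray('top',uv,z);print(n,w.round(0),loc(w).round(0))
E
```

```text
[[697.0, -103.0], [658.0, -242.0], [440.0, -174.0], [480.0, -36.0]]
origin [ 547.16665867 -210.37238577] yaw -106.87296729855531 res [[4.5, 2.5], [0.2, -2.3], [-4.3, -2.7], [-0.4, 2.4]]
Aflange [520. -75. 200.] [-122.  -65.]
Atip [ 488. -178.  195.] [-13. -66.]
Bflange [ 606. -192.  200.] [-35.  51.]
Btip [ 651. -107.  195.] [-129.   70.]
knob [ 420. -383.  215.] [202. -72.]
groove back [591. -73. 178.] [-144.    2.]
groove lip [ 550. -212.  178.] [0. 3.]
microscope knob? [564.  61.  60.] [-265.  -62.]
pivot [ 461.61648015 -373.56680037]
deckmid [ 568.93546322 -138.60108825]
scope knob [475. 134. 250.] [-308. -169.]
scope left edge [536.  66. 190.] [-261.  -91.]
monitor bottom [ 775. -374.  200.] [ 90. 265.]
eyepiece [340. 101. 250.] [-237. -289.]
```

```bash
cat > st.py <<'E'
from h import *
c=np.load('ch.npz');s=robot.get_state();p=np.array(s['tool_pos'])
l=(p[:2]-c['o'])@c['R'];print('t%.1f chute x %.1f y %.1f z %.1f'%(s['t'],*l,p[2]),'rot',np.round(s['tool_rot'],1),'F',np.round(s['force'],1),'w %.1f g %.1f'%(s['gripper_width'],s['grip_force']))
E
python3 -m handwheel '[[0,0,0,0,0,-0.4,0],[0,0,0,0,0,-0.4,0],[0,0,0,0,0,-0.4,0],[0,0,0,0,0,-0.4,0],[0,0,0,0,0,-0.4,0],[0,0,0,0,0,-0.4,0],[0,0,0,0,0,-0.402,0],[0,0,0,0,0,-0.402,0]]' 40; python3 st.py
```

```text
t: 0.77
tool_pos: [242.1, -521.1, 230.7]
tool_rot: [-180.0, -0.1, 73.3]
force: [0.6, 0.3, 0.6]
gripper_width: -0.2
grip_force: 0.0
t0.8 chute x 385.9 y -201.7 z 230.7 rot [-1.80e+02 -1.00e-01  7.33e+01] F [0.6 0.3 0.6] w -0.2 g 0.0
```

```bash
python3 -m handwheel '[[0.25,0,0,0,0,0,0],[0.5,0,0,0,0,0,0],[0.75,0,0,0,0,0,0],[1,0,0,0,0,0,0],[1,0,0,0,0,0,0]]'; python3 -m handwheel '[[0.2,0.2,0.1,0,0,0,0],[0.2,0.4,0.2,0,0,0,0],[0.2,0.54,0.27,0,0,0,0],[0.2,0.54,0.27,0,0,0,0]]'; python3 st.py
python3 - <<'E'
from h import *
cv2.imwrite('pics/w1.png',eyes.get_image('wrist')[:,:,::-1])
E
```

```text
t: 1.18
tool_pos: [287.0, -372.3, 230.2]
tool_rot: [-179.9, -0.2, 73.2]
force: [-0.7, -1.0, 0.6]
gripper_width: -0.0
grip_force: 0.0
t: 1.52
tool_pos: [373.7, -371.6, 187.8]
tool_rot: [-179.9, -0.2, 73.1]
force: [-1.2, -0.3, -0.6]
gripper_width: 0.2
grip_force: 0.0
t1.5 chute x 204.6 y -119.2 z 187.8 rot [-179.9   -0.2   73.1] F [-1.2 -0.3 -0.6] w 0.2 g 0.0
```

View pics/w1.png

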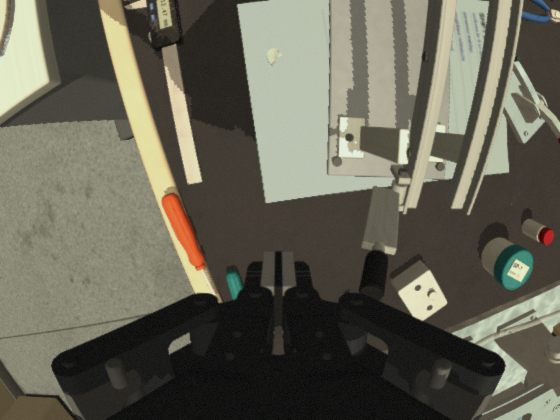

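The wrist view shows the closed fingertips at (280,260), the open stop plate at (382,220) and its black lever at about (374,270). They line up for a push towards +y.

```bash
python3 -m handwheel '[[0,0.1,0,0,0,0,0],[0,0.2,0,0,0,0,0],[0,0.28,0,0,0,0,0],[0,0.36,0,0,0,0,0],[0,0.44,0,0,0,0,0],[0,0.52,0,0,0,0,0],[0,0.6,0,0,0,0,0],[0,0.68,0,0,0,0,0],[0,0.76,0,0,0,0,0],[0,0.84,0,0,0,0,0]]'; python3 -m handwheel '[[0,0.06,0,0,0,0,0],[0,0.06,0,0,0,0,0],[0,0.06,-0.2,0,0,0,0],[0,0.06,-0.4,0,0,0,0],[0,-0.2,-0.4,0,0,0,0],[0,-0.4,-0.4,0,0,0,0]]';  python3 st.py
python3 - <<'E'
from h import *
cv2.imwrite('pics/w2.png',eyes.get_image('wrist')[:,:,::-1])
E
```

```text
t: 2.4
tool_pos: [492.1, -410.0, 191.5]
tool_rot: [180.0, 0.0, 73.0]
force: [0.0, 0.4, -0.1]
gripper_width: -0.2
grip_force: 0.0
t: 2.9
tool_pos: [434.3, -393.2, 254.1]
tool_rot: [179.8, 0.2, 73.1]
force: [-1.9, -0.4, -0.1]
gripper_width: -0.2
grip_force: 0.0
t2.9 chute x 207.7 y -54.9 z 254.1 rot [179.8   0.2  73.1] F [-1.9 -0.4 -0.1] w -0.2 g 0.0
```

View pics/w2.png

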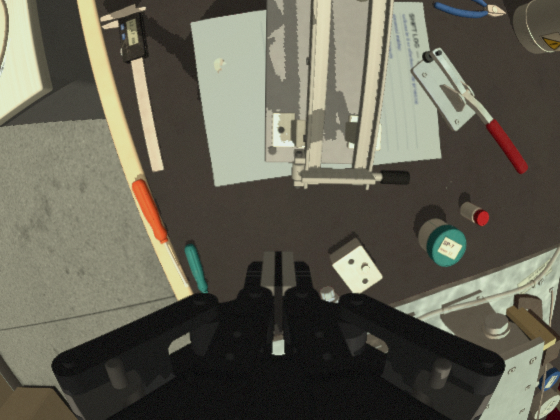

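The stop now lies across both rails at (340,178), with its lever out to +y at (395,178), so it is shut. Next I go over the deck to measure the cartridges with the wrist camera.

```bash
python3 -m handwheel '[[0.2,0.1,-0.2,0,0,0,50],[0.4,0.2,-0.24,0,0,0,50],[0.6,0.3,-0.24,0,0,0,50],[0.8,0.37,-0.24,0,0,0,50],[1,0.37,-0.24,0,0,0,50]]'; python3 -m handwheel '[[0.25,0,0,0,0,0,50],[0.5,0,0,0,0,0,50],[0.5,0,0,0,0,0,50],[0.5,0,0,0,0,0,50]]';  python3 st.py
python3 - <<'E'
from h import *
s=robot.get_state();im=eyes.get_image('wrist');np.save('w3.npy',im);np.savez('w3p.npz',p=s['tool_pos'],r=s['tool_rot'])
cv2.imwrite('pics/w3.png',im[:,:,::-1]);c=eyes.camera_info('wrist');print(c)
E
```

```text
t: 3.37
tool_pos: [532.2, -263.7, 287.3]
tool_rot: [179.9, 0.0, 73.0]
force: [0.6, -0.2, -0.5]
gripper_width: 42.6
grip_force: 0.0
t: 3.7
tool_pos: [553.0, -191.4, 287.2]
tool_rot: [180.0, 0.0, 73.2]
force: [-0.6, -1.1, 0.4]
gripper_width: 42.6
grip_force: 0.0
t3.7 chute x -19.9 y 0.1 z 287.2 rot [180.    0.   73.2] F [-0.6 -1.1  0.4] w 42.6 g 0.0
{'mtx': array([[325.1922621 ,   0.        , 277.92911912],
       [  0.        , 325.1922621 , 211.47427833],
       [  0.        ,   0.        ,   1.        ]]), 'tool_from_camera': array([[-1.58417859e-04, -9.62347091e-01, -2.71823567e-01,
         6.92833707e+01],
       [ 9.99999498e-01, -4.21331677e-04,  9.08859875e-04,
        -6.98180530e-01],
       [-9.89166536e-04, -2.71823287e-01,  9.62346675e-01,
        -1.43115034e+02],
       [ 0.00000000e+00,  0.00000000e+00,  0.00000000e+00,
         1.00000000e+00]])}
```

View pics/w3.png

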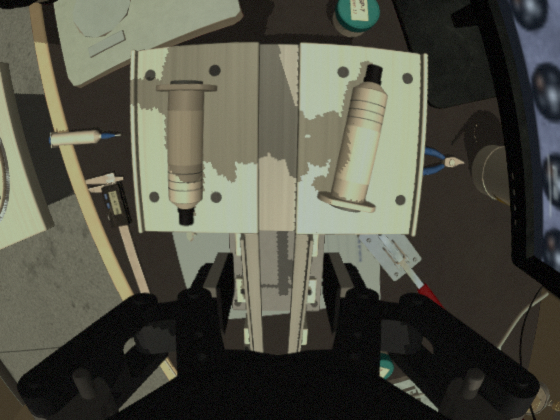

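Deck seen square from above. A: flange centre (186,87), tip end (186,223). B: tip end (374,68), flange centre (348,203). The groove edges at the lip are at (259,232) and (299,232), at the back (258,44) and (300,44).

```bash
cat >> h.py <<'E'
def wray(uv,z,P,rot):
    c=eyes.camera_info('wrist');K=c['mtx'];T=c['tool_from_camera']
    d=(np.array(uv)-K[:2,2])/K[0,0];r=np.hypot(*d);v=np.r_[np.sin(r)*d/max(r,1e-9),np.cos(r)]
    Rt=Ro.from_euler('xyz',rot,degrees=True).as_matrix()
    C=Rt@T[:3,3]+P;v=Rt@T[:3,:3]@v
    X=C+v*(z-C[2])/v[2];h=np.load('ch.npz');return (X[:2]-h['o'])@h['R']
E
python3 - <<'E'
from h import *
q=np.load('w3p.npz')
for n,uv,z in [('Afl',(186,87),201),('Atip',(186,223),197),('Btip',(374,68),197),('Bfl',(348,203),201),('gl',(259,232),185),('gr',(299,232),185),('gbl',(258,44),185),('gbr',(300,44),185),('cornerL',(140,232),185),('cornerR',(417,234),185),('cBL',(135,50),185),('cBR',(424,50),185)]:
    print(n,wray(uv,z,q['p'],q['r']).round(1))
E
```

```text
Afl [-116.1  -65.9]
Atip [-13.8 -71.6]
Btip [-131.4   69. ]
Bfl [-30.9  51.4]
gl [ -2.7 -15.5]
gr [-2.8 16.5]
gbl [-149.2  -15.5]
gbr [-149.3   15.8]
cornerL [  -1.4 -117.8]
cornerR [  0.  118.6]
cBL [-152.5 -113.8]
cBR [-153.4  115.5]
```

```bash
python3 -m handwheel '[[0.18,-0.23,0,0,0,0,60],[0.36,-0.453,0,0,0,0,60],[0.36,-0.453,0,0,0,0,60],[0.36,-0.453,0.2,0,0,0,60],[0.36,-0.453,0.4,0,0,0,60],[0.36,-0.453,0.55,0,0,0,60],[0.36,-0.453,0.633,0,0,0,60],[0.36,-0.453,0.633,0,0,0,60]]' 20; python3 st.py;  python3 -m handwheel '[[0,0,0,0,0,0,35],[0,0,0,0,0,0,20],[0,0,0,0,0,0,20],[0,0,0,0,0,0,20],[0,0,0,0,0,0,20]]' 20; python3 st.py
```

```text
t: 4.42
tool_pos: [501.4, -121.9, 188.4]
tool_rot: [-179.6, -0.0, 73.0]
force: [0.2, -1.0, -0.7]
gripper_width: 51.2
grip_force: 0.0
t4.4 chute x -71.4 y -69.5 z 188.4 rot [-179.6   -0.    73. ] F [ 0.2 -1.  -0.7] w 51.2 g 0.0
t: 4.83
tool_pos: [504.9, -121.9, 193.5]
tool_rot: [179.8, 0.1, 73.1]
force: [0.1, -0.6, 3.7]
gripper_width: 25.3
grip_force: 23.9
t4.8 chute x -72.4 y -66.2 z 193.5 rot [1.798e+02 1.000e-01 7.310e+01] F [ 0.1 -0.6  3.7] w 25.3 g 23.9
```

```bash
python3 -m handwheel '[[0,0.05,0,0,0,0,20],[0,0.1,0,0,0,0,20],[0,0.15,0,0,0,0,20],[0,0.2,0,0,0,0,20],[0,0.25,0,0,0,0,20],[0,0.3,0,0,0,0,20],[0,0.35,0,0,0,0,20],[0,0.4,0,0,0,0,20],[0,0.45,0,0,0,0,20],[0,0.45,0,0,0,0,20]]'; python3 st.py;  python3 -m handwheel '[[0,0,0,0,0,0,35],[0,0,0,0,0,0,45],[0,0,0,0,0,0,45],[0,0,-0.2,0,0,0,45],[0,0,-0.4,0,0,0,45],[0.2,0,-0.5,0,0,0,45],[0.4,0,-0.5,0,0,0,45],[0.4,0,-0.5,0,0,0,45]]' ; python3 st.py
python3 - <<'E'
from h import *
cv2.imwrite('pics/w4.png',eyes.get_image('top')[145:275,245:415,::-1].repeat(4,0).repeat(4,1))
E
```

```text
t: 5.67
tool_pos: [569.4, -141.0, 191.5]
tool_rot: [-180.0, -0.0, 73.2]
force: [0.4, 0.8, 0.2]
gripper_width: 25.0
grip_force: 23.7
t5.7 chute x -72.8 y 1.1 z 191.5 rot [-180.    -0.    73.2] F [0.4 0.8 0.2] w 25.0 g 23.7
t: 6.33
tool_pos: [587.4, -79.4, 268.8]
tool_rot: [179.8, -0.1, 73.4]
force: [-0.5, 1.1, -0.5]
gripper_width: 38.4
grip_force: 0.0
t6.3 chute x -137.0 y 0.4 z 268.8 rot [ 1.798e+02 -1.000e-01  7.340e+01] F [-0.5  1.1 -0.5] w 38.4 g 0.0
```

View pics/w4.png

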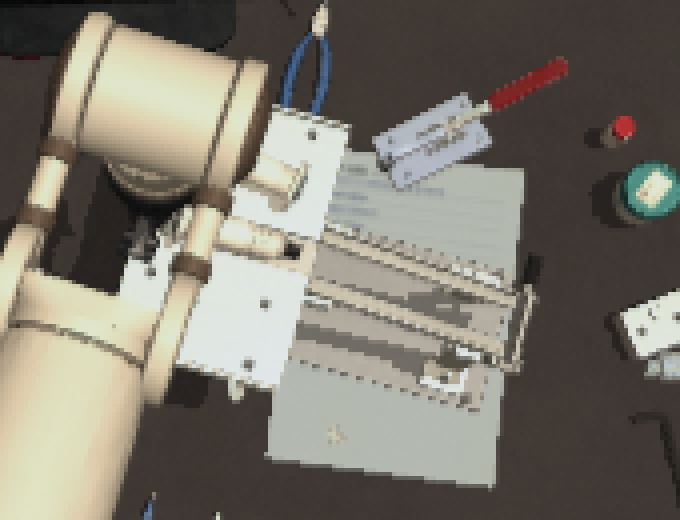

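A sits straight in the groove, its tip at (290,250), and the stop is shut at (520,325). I go behind A and push it endways.

```bash
python3 -m handwheel '[[0.2,0,0,0,0,0,0],[0.2,0,0,0,0,0,0],[0.2,0,0.2,0,0,0,0],[0.2,0,0.4,0,0,0,0],[0.2,0,0.528,0,0,0,0],[0.2,0,0.528,0,0,0,0]]'; python3 st.py;  python3 -m handwheel '[[-0.1,0,0,0,0,0,0],[-0.2,0,0,0,0,0,0],[-0.3,0,0,0,0,0,0],[-0.38,0,0,0,0,0,0],[-0.46,0,0,0,0,0,0],[-0.54,0,0,0,0,0,0],[-0.6,0,0,0,0,0,0],[-0.66,0,0,0,0,0,0],[-0.7,0,0,0,0,0,0],[-0.7,0,0,0,0,0,0]]' ; python3 st.py
python3 - <<'E'
from h import *
cv2.imwrite('pics/w5.png',eyes.get_image('wrist')[:,:,::-1])
a=eyes.get_image('scene')[130:220,235:385,::-1];cv2.imwrite('pics/s5.png',a.repeat(5,0).repeat(5,1))
E
```

```text
t: 6.88
tool_pos: [590.7, -54.5, 181.5]
tool_rot: [-179.4, 0.0, 73.1]
force: [-0.3, 0.8, -0.4]
gripper_width: -0.2
grip_force: 0.0
t6.9 chute x -161.8 y -3.6 z 181.5 rot [-179.4    0.    73.1] F [-0.3  0.8 -0.4] w -0.2 g 0.0
t: 7.72
tool_pos: [564.0, -156.3, 187.7]
tool_rot: [180.0, 0.0, 73.1]
force: [0.8, 0.8, 0.7]
gripper_width: -0.1
grip_force: 0.0
t7.7 chute x -56.7 y 0.4 z 187.7 rot [180.    0.   73.1] F [0.8 0.8 0.7] w -0.1 g 0.0
```

```bash
python3 -m handwheel '[[-0.05,0,0,0,0,0,0],[-0.1,0,0,0,0,0,0],[-0.15,0,0,0,0,0,0],[-0.2,0,0,0,0,0,0],[-0.25,0,0,0,0,0,0],[-0.3,0,0,0,0,0,0],[-0.35,0,0,0,0,0,0],[-0.4,0,0,0,0,0,0],[-0.45,0,0,0,0,0,0],[-0.45,0,0,0,0,0,0]]' ; python3 st.py
python3 -m handwheel '[[0,0,0,0,0,0,0],[0,0,-0.2,0,0,0,0],[0,0,-0.4,0,0,0,0],[0,0,-0.6,0,0,0,0],[0,0,-0.6,0,0,0,0]]'
python3 st.py
python3 - <<'E'
from h import *
s=robot.get_state();im=eyes.get_image('wrist');np.save('w6.npy',im);np.savez('w6p.npz',p=s['tool_pos'],r=s['tool_rot'])
a=cv2.resize(im[:,:,::-1],(400,300));b=cv2.resize(eyes.get_image('top')[145:275,245:415,::-1],(392,300),interpolation=cv2.INTER_CUBIC)
c=cv2.resize(eyes.get_image('scene')[130:220,235:385,::-1],(500,300),interpolation=cv2.INTER_CUBIC)
cv2.imwrite('pics/w6.png',np.vstack([np.hstack([a,b]),cv2.copyMakeBorder(c,0,0,0,292,0)]))
E
```

```text
t: 8.65
tool_pos: [544.3, -221.3, 187.7]
tool_rot: [180.0, 0.0, 73.1]
force: [-0.3, -0.4, 0.5]
gripper_width: 0.2
grip_force: 0.0
t8.7 chute x 11.3 y 0.4 z 187.7 rot [180.    0.   73.1] F [-0.3 -0.4  0.5] w 0.2 g 0.0
t: 9.07
tool_pos: [547.5, -220.9, 285.3]
tool_rot: [179.3, 0.2, 73.2]
force: [0.0, -0.6, 1.2]
gripper_width: -0.5
grip_force: 0.0
t9.1 chute x 10.0 y 3.4 z 285.3 rot [179.3   0.2  73.2] F [ 0.  -0.6  1.2] w -0.5 g 0.0
```

View pics/w6.png

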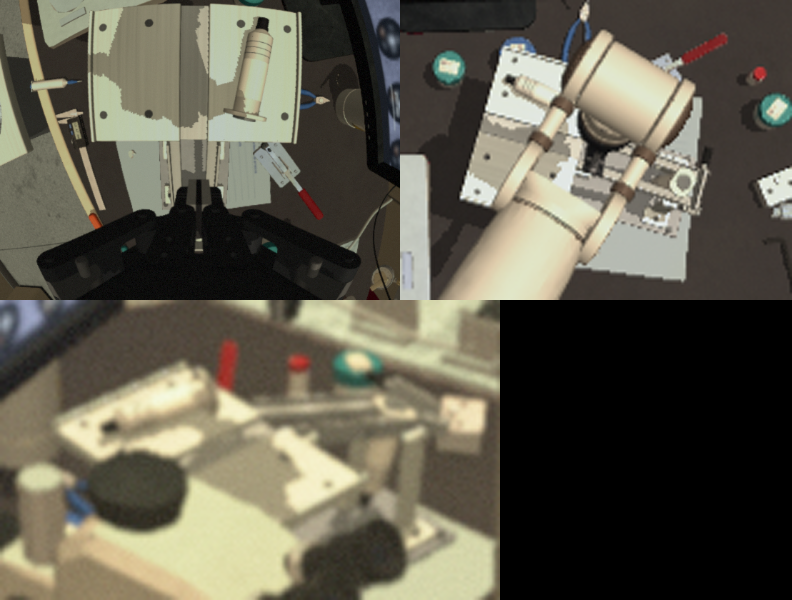

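A hangs on the rails with its flange at the stop (ring at (682,182) in the top panel), and B is untouched. I grip B along its 10° yaw and slide it across.

```bash
python3 -m handwheel '[[0.2,0.13,0,0,0,0.04,60],[0.4,0.26,0,0,0,0.083,60],[0.555,0.388,0,0,0,0.083,60],[0.555,0.388,0,0,0,0.083,60],[0.555,0.388,0.2,0,0,0.083,60],[0.555,0.388,0.4,0,0,0.083,60],[0.555,0.388,0.52,0,0,0.083,60],[0.555,0.388,0.575,0,0,0.083,60],[0.555,0.388,0.575,0,0,0.083,60]]' 20; python3 st.py;  python3 -m handwheel '[[0,0,0,0,0,0,35],[0,0,0,0,0,0,20],[0,0,0,0,0,0,20],[0,0,0,0,0,0,20],[0,0,0,0,0,0,20]]' 20; python3 st.py
```

```text
t: 9.97
tool_pos: [622.2, -156.0, 187.2]
tool_rot: [-179.6, 0.0, 63.2]
force: [0.1, -0.1, -0.3]
gripper_width: 51.5
grip_force: 0.0
t10.0 chute x -73.8 y 56.0 z 187.2 rot [-179.6    0.    63.2] F [ 0.1 -0.1 -0.3] w 51.5 g 0.0
t: 10.38
tool_pos: [625.4, -157.4, 193.3]
tool_rot: [179.8, -0.0, 63.2]
force: [0.3, -0.1, 3.5]
gripper_width: 25.0
grip_force: 23.5
t10.4 chute x -73.4 y 59.5 z 193.3 rot [179.8  -0.   63.2] F [ 0.3 -0.1  3.5] w 25.0 g 23.5
```

```bash
python3 -m handwheel '[[-0.008,-0.042,0,0,0,-0.01,20],[-0.015,-0.085,0,0,0,-0.02,20],[-0.022,-0.127,0,0,0,-0.03,20],[-0.03,-0.17,0,0,0,-0.04,20],[-0.037,-0.212,0,0,0,-0.05,20],[-0.045,-0.255,0,0,0,-0.06,20],[-0.052,-0.297,0,0,0,-0.07,20],[-0.06,-0.34,0,0,0,-0.083,20],[-0.067,-0.382,0,0,0,-0.083,20],[-0.067,-0.382,0,0,0,-0.083,20]]'; python3 st.py;  python3 -m handwheel '[[0,0,0,0,0,0,35],[0,0,0,0,0,0,45],[0,0,0,0,0,0,45],[0,0,-0.2,0,0,0,45],[0,0,-0.4,0,0,0,45],[0,0,-0.5,0,0,0,45],[0,0,-0.5,0,0,0,45]]' ; python3 st.py
python3 - <<'E'
from h import *
im=eyes.get_image('wrist');np.save('w7.npy',im)
a=cv2.resize(im[:,:,::-1],(400,300));b=cv2.resize(eyes.get_image('top')[145:275,245:415,::-1],(392,300),interpolation=cv2.INTER_CUBIC)
c=cv2.resize(eyes.get_image('scene')[130:220,235:385,::-1],(500,300),interpolation=cv2.INTER_CUBIC)
cv2.imwrite('pics/w7.png',np.vstack([np.hstack([a,b]),cv2.copyMakeBorder(c,0,0,0,292,0)]))
E
```

```text
t: 11.22
tool_pos: [567.5, -139.4, 191.1]
tool_rot: [-179.9, -0.0, 73.2]
force: [1.0, -0.5, 0.3]
gripper_width: 24.8
grip_force: 23.2
t11.2 chute x -73.8 y -1.1 z 191.1 rot [-179.9   -0.    73.2] F [ 1.  -0.5  0.3] w 24.8 g 23.2
t: 11.8
tool_pos: [571.1, -141.1, 271.3]
tool_rot: [179.5, 0.1, 73.1]
force: [0.2, 0.3, 1.2]
gripper_width: 38.4
grip_force: 0.0
t11.8 chute x -73.3 y 2.8 z 271.3 rot [1.795e+02 1.000e-01 7.310e+01] F [0.2 0.3 1.2] w 38.4 g 0.0
```

```bash
python3 -m handwheel '[[0.25,0,0,0,0,0,0],[0.5,0,0,0,0,0,0],[0.61,0,0,0,0,0,0],[0.61,0,0,0,0,0,0]]'; python3 st.py
python3 - <<'E'
from h import *
im=np.load('w7.npy')
P=np.array([571.1,-141.1,268]);r=[180,0,73.1]
m=(im.max(2)<70).astype(np.uint8);n,l,s,c=cv2.connectedComponentsWithStats(m)
for i in range(1,n):
    if 20<s[i,4]<1500 and 150<c[i,0]<400 and c[i,1]<260: print(s[i],c[i].round(),wray(c[i],190,P,r).round(1))
E
```

```text
t: 12.28
tool_pos: [595.0, -48.8, 264.0]
tool_rot: [-179.8, -0.1, 73.4]
force: [-0.8, 0.1, -0.1]
gripper_width: -0.1
grip_force: 0.0
t12.3 chute x -168.5 y -1.1 z 264.0 rot [-1.798e+02 -1.000e-01  7.340e+01] F [-0.8  0.1 -0.1] w -0.1 g 0.0
[263 134  19  21 345] [272. 144.] [-127.7   -1.7]
[201 136  11  12  99] [206. 141.] [-130.2  -47.2]
[336 137   8  11  65] [340. 142.] [-129.1   44.5]
```

```bash
python3 -m handwheel '[[0,0,0.2,0,0,0,0],[0,0,0.4,0,0,0,0],[0,0,0.527,0,0,0,0],[0,0,0.527,0,0,0,0],[0,0,0.527,0,0,0,0]]'; python3 st.py;  python3 -m handwheel '[[-0.1,0,0,0,0,0,0],[-0.2,0,0,0,0,0,0],[-0.28,0,0,0,0,0,0],[-0.36,0,0,0,0,0,0],[-0.44,0,0,0,0,0,0],[-0.52,0,0,0,0,0,0],[-0.6,0,0,0,0,0,0],[-0.68,0,0,0,0,0,0],[-0.75,0,0,0,0,0,0],[-0.75,0,0,0,0,0,0]]' ; python3 st.py
python3 - <<'E'
from h import *
im=eyes.get_image('wrist');np.save('w8.npy',im)
cv2.imwrite('pics/w8.png',im[:,:,::-1])
E
```

```text
t: 12.7
tool_pos: [593.8, -52.8, 185.2]
tool_rot: [-179.7, 0.0, 73.1]
force: [0.1, 0.0, 0.2]
gripper_width: 0.0
grip_force: 0.0
t12.7 chute x -164.3 y -1.1 z 185.2 rot [-179.7    0.    73.1] F [0.1 0.  0.2] w 0.0 g 0.0
t: 13.53
tool_pos: [562.2, -162.3, 187.3]
tool_rot: [180.0, 0.0, 73.0]
force: [-0.3, 0.3, -0.0]
gripper_width: -0.0
grip_force: 0.0
t13.5 chute x -50.4 y 0.4 z 187.3 rot [180.   0.  73.] F [-0.3  0.3 -0. ] w -0.0 g 0.0
```

```bash
python3 -m handwheel '[[-0.05,0,0,0,0,0,0],[-0.1,0,0,0,0,0,0],[-0.15,0,0,0,0,0,0],[-0.2,0,0,0,0,0,0],[-0.25,0,0,0,0,0,0],[-0.3,0,0,0,0,0,0],[-0.35,0,0,0,0,0,0],[-0.4,0,0,0,0,0,0],[-0.42,0,0,0,0,0,0],[-0.42,0,0,0,0,0,0]]' ; python3 st.py
python3 -m handwheel '[[0,0,0,0,0,0,0],[0,0,0,0,0,0,0],[0,0,-0.2,0,0,0,0],[0,0,-0.4,0,0,0,0],[0,0,-0.6,0,0,0,0],[0,0,-0.6,0,0,0,0]]'
python3 -m handwheel '[[0.25,0,0,0,0,0,0],[0.5,0,0,0,0,0,0],[0.7,0,0,0,0,0,0],[0.7,0,0,0,0,0,0],[0.7,0,0,0,0,0,0]]'
python3 st.py
python3 - <<'E'
from h import *
b=cv2.resize(eyes.get_image('top')[145:275,245:415,::-1],(392,300),interpolation=cv2.INTER_CUBIC)
c=cv2.resize(eyes.get_image('scene')[130:220,235:385,::-1],(500,300),interpolation=cv2.INTER_CUBIC)
a=cv2.resize(eyes.get_image('wrist')[:,:,::-1],(400,300))
cv2.imwrite('pics/w9.png',np.vstack([np.hstack([a,b]),cv2.copyMakeBorder(c,0,0,0,292,0)]))
E
```

```text
t: 14.42
tool_pos: [544.3, -221.3, 187.3]
tool_rot: [180.0, 0.0, 73.1]
force: [0.7, 1.2, 0.2]
gripper_width: -0.2
grip_force: 0.0
t14.4 chute x 11.3 y 0.4 z 187.3 rot [180.    0.   73.1] F [0.7 1.2 0.2] w -0.2 g 0.0
t: 14.92
tool_pos: [547.3, -221.7, 285.1]
tool_rot: [179.3, 0.2, 73.2]
force: [0.4, -1.2, 1.8]
gripper_width: 0.3
grip_force: 0.0
t: 15.33
tool_pos: [575.2, -118.3, 277.3]
tool_rot: [180.0, 0.0, 73.3]
force: [-0.3, -0.4, 1.2]
gripper_width: 0.1
grip_force: 0.0
t15.3 chute x -96.3 y 0.1 z 277.3 rot [180.    0.   73.3] F [-0.3 -0.4  1.2] w 0.1 g 0.0
```

View pics/w9.png

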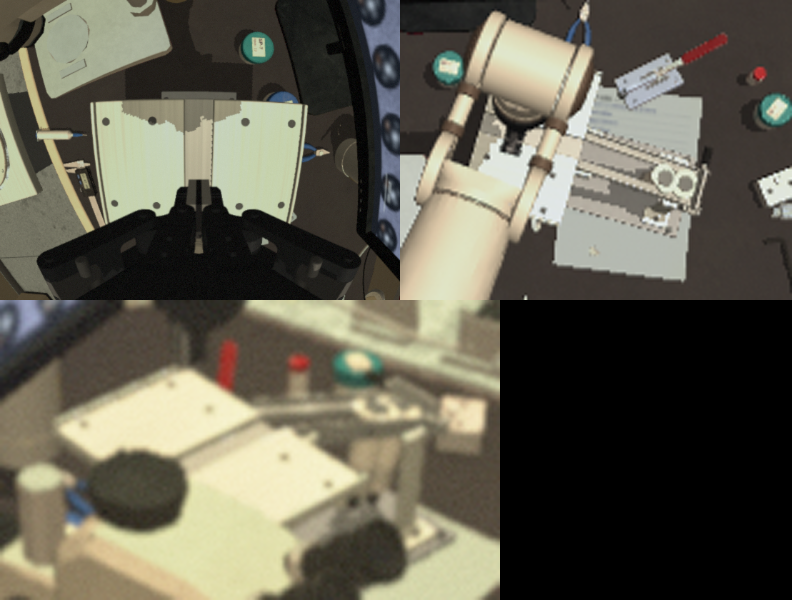

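Both flanges are queued at the shut stop, rings at (664,178) and (684,183), with the tips hanging down. I let them settle and hand in.

```bash
for i in 1 2 3; do python3 -m handwheel '[[0,0,0,0,0,0,0],[0,0,0,0,0,0,0],[0,0,0,0,0,0,0],[0,0,0,0,0,0,0],[0,0,0,0,0,0,0],[0,0,0,0,0,0,0],[0,0,0,0,0,0,0],[0,0,0,0,0,0,0],[0,0,0,0,0,0,0],[0,0,0,0,0,0,0]]' >/dev/null; done
python3 -c "
from bench import job;print(job.finish_job())"
```

```text
the job is handed in; nothing more can be done
None
```

I've handed the job in: the stop is shut and both cartridges hang tip down, queued at it, as the last camera images showed; I slid each one sideways in a light grip without lifting it, and finish_job() returned no verdict.

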